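# Tip the highlighter out of the swivel pen holder

### The arm

A 6-joint arm with a two-finger parallel gripper is mounted at the origin on the work surface. World frame = base frame: x ahead of the robot, y to its left, z up, the work surface at z = 0. Lengths are in mm, angles in degrees, forces in N, time in s.
With the tool pointing down it reaches from about 300 to 875 mm from the base axis. Payload 6.4 kg.
Tool frame: the origin (TCP) lies on the centre line of the jaws, within the pads' length; the fingertips stand 17 mm ahead of it and the grasp point (between the pads) lies 2 mm behind it (tip_reach is the z of the fingertips in the tool frame, in mm); z points along the fingers, y is the line along which they close (so a half turn about z gives the same grasp; the last joint's range is limited). The gripper opens to 85 mm and grips with 20 to 120 N. Pads are 22 mm wide; open, the fingers measure 114 mm over their backs; the gripper's body (76 mm by 85 mm) begins 54 mm behind the grasp point. The pads swing forward as they close: fully open they stand 13 mm farther back than shut.
Start: joints at [-75.132, 10.359, 92.074, -0, 77.567, -11.82], TCP at [258.272, -513.748, 248.288] pointing down, gripper open.
Joint ranges: [-171.53, 171.53], [-51.25, 118.39], [17.06, 147.69], [-65.23, 245.23], [0, 150.52], [-178.68, 178.68]. Speed limits (degrees/s): [147.25, 147.25, 172.46, 180, 180, 180].

### API

Orientations are given as a 3x3 rotation matrix whose columns are the frame's x, y, z axes.
In Python, from plant import read_state, snapshot, sign_off, tip_reach gives the robot as it stands.
- The arm moves only by the shell command python3 -m handwheel 'ROWS' [FORCE]. ROWS is JSON, a list that holds one entry, the list of rows, each a list of 7 numbers: the opening, from -1 (shut) to 1 (fully open), so that 0 is half open, then the shift along the tool's x, y, z in m, then the turn, a rotation vector about the tool's x, y, z in rad. In form: [[[claw, tx, ty, tz, rx, ry, rz], ...]]. A call has exactly 10 rows; each row is the pose to reach, as a shift and turn from the pose commanded when the call began, along the tool's axes at that moment; what a row does not reach only later rows make up. A row lasts 1/10 s, in which the tool goes at most 50 mm and 8.59 degrees, less where a joint would pass 70% of its speed; a pose out of reach is approached as far as the arm can. A call with a gripper value outside its range is refused whole. The fingers move at their own pace and stop on an object; FORCE is the grip in N (left out, the last holds). Time passes only in rows, so rows that repeat a pose let the fingers close, or fill a call up. It gives the time, the measured TCP pose, the force, the opening and the grip force at its end, in the units of the state.
- read_state(): the state, without advancing time (a new reading comes with each control period).
- snapshot(name): name is "scene" or "top"; returns a dict with "pixels" (400x640x3 uint8, red, green, blue), "fov_y" (degrees; the focal length in pixels is half the picture's height over the tangent of half this angle, whatever the lens; pixels are square), "cx", "cy" (the principal point, pixels), "D" ([k1, k2, p1, p2, k3] as OpenCV has them; the pictures are not rectified), "T" (4x4, takes a point from camera to world coordinates). Camera axes: x right, y down, z forward; pixel columns grow to the right and rows downward; lengths in mm; the calibration is good to about 2 mm. A picture is of the moment at which its call begins. There is no depth.
- sign_off(): hands the job in; it is judged then, once.
The state is a dict: "clock": time; "qpos": joint angles; "qd": joint speeds; "joint_torque": joint torques, N m; "tcp_pos": TCP position; "orientation": TCP orientation; "force": force on the tool from outside, world axes, zero at the start; "torque": the same for the moment, N m; "opening": finger opening in mm; "gripper_force": force on a finger pad.
Only numpy, scipy, OpenCV 4.12 (cv2) and the standard library are available. Lean on these libraries where they do the work, as an engineer would, in place of code of your own. Each camera call takes 0.05 s, during which the arm holds its last target. There are 200 camera calls.

### The job

A stubby highlighter has dropped to the bottom of the tall swivel pen holder that has no pencils in it, too deep to grip. Tip that holder forward, well past level, over the tray in front of it so that the highlighter slides out into the tray, then let the holder return upright. Leave the other holder, with the pencils, upright.

Things in the scene. Friction and masses are not known exactly. Their poses are not given: they have to be found in the camera images.
- stand: Fixed stand of the pencil-free holder: base plate 360 x 116 mm, two brass uprights at its hinge, tray in front. Origin on the desk below the hinge; x forward along the tray, away from the robot within 20 degrees; y along the hinge, which is 150 mm up. Uprights: 24 mm along x, y = 31 to 39 mm either side, 165 mm high. Tray inside: x = 36 to 274, y = -52 to 52 mm, floor 6 mm up, walls 14 to 36 mm high.
- holder (a joint): Angle of the pencil-free holder, rad: 0 upright, growing as its top swings forward (stand's +x) and down over the tray; 1.57 level; stop at 2.4. A damped spring returns it to 0: pushing 100 mm from the hinge takes under 4 N; let go, it is upright within 2 s. The highlighter slides out only once it is tipped 2.0 to 2.2 rad, depending on friction; about 1 s at 2.3 is enough.
- holder_mouth (a point): Centre of the pencil-free holder's open mouth; moves with the holder, z out along its axis. The holder is a square light-wood tube, 50 x 50 mm outside, 5 mm walls, 195 mm long, its floor 8 mm thick. The hinge crosses its axis 120 mm below the mouth and 75 mm above its foot, so upright its mouth is 270 mm above the desk and its foot 75 mm.
- highlighter: Stubby grey and white highlighter, a flat block 24 x 15 x 65 mm, 20 to 35 g. Origin at its centre, z along its length. At the start it stands on the floor of the pencil-free holder, its top 122 mm below the mouth.
- holder_pencils (a joint): Angle (rad, 0 upright) of the other holder: same size, same stand and tray, but four pencils stand in it, rising up to 55 mm above its mouth (325 mm above the desk). The two stand side by side at least 330 mm apart, either one on the left.

How it is judged:
By the outcome, as a careful person would: the job done as asked, in the order asked, and still so for the second after the job is handed in, with the robot touching nothing.
It also fails if it takes over 54 s, if anything falls off the work surface, if the arm or the gripper's body presses on something with over 40 N, if the wrist force passes 120 N, or if a joint passes its speed limit or range.

## Working session

There is one attempt and no reset: what is moved stays moved. The work goes in short steps, Python scripts to look and compute and a shell command to move; the robot and the scene stay as the last step left them, time stands still between calls to the robot, and variables do not carry over. Pictures are saved under pics/ and viewed, at most 10 in all, crops included, and the job is handed in when it is done.

```bash
mkdir -p pics; ls; cat > h.py <<'E'
import numpy as np, cv2
from plant import read_state, snapshot
def K(s):
    f=s["pixels"].shape[0]/2/np.tan(np.radians(s["fov_y"]/2)); return np.array([[f,0,s["cx"]],[0,f,s["cy"]],[0,0,1.]])
def ray(s,uv):
    p=cv2.undistortPoints(np.array([[uv]],float),K(s),np.array(s["D"],float))[0,0]
    T=np.array(s["T"]); d=T[:3,:3]@[p[0],p[1],1]; return T[:3,3],d/np.linalg.norm(d)
def onz(s,uv,z):
    o,d=ray(s,uv); return o+d*(z-o[2])/d[2]
def proj(s,P):
    T=np.linalg.inv(np.array(s["T"])); r=cv2.Rodrigues(T[:3,:3])[0]
    return cv2.projectPoints(np.array(P,float).reshape(-1,3),r,T[:3,3],K(s),np.array(s["D"],float))[0].reshape(-1,2)
def save(s,n): cv2.imwrite("pics/"+n,s["pixels"][...,::-1])
E
python3 - <<'E'
from h import *
for n in("scene","top"):
    s=snapshot(n); save(s,n+"1.png"); print(n,np.round(s["T"],2).tolist(),s["fov_y"],s["D"])
print(read_state())
E
```

```text
pics
scene [[-0.47, 0.63, -0.62, 1261.02], [0.88, 0.34, -0.32, 391.18], [0.01, -0.7, -0.71, 1058.78], [0.0, 0.0, 0.0, 1.0]] 44.54667924054939 [-0.01567316  0.          0.          0.          0.        ]
top [[-0.0, -1.0, 0.07, 419.69], [-1.0, -0.0, -0.03, 15.06], [0.03, -0.07, -1.0, 1356.61], [0.0, 0.0, 0.0, 1.0]] 44.51679975471343 [0.03671895 0.         0.         0.         0.        ]
{'clock': 0.1, 'qpos': array([-7.51333300e+01,  1.04007113e+01,  9.21262773e+01, -1.02233966e-03,
        7.75668796e+01, -1.18190251e+01]), 'qd': array([-0.0628999 , -0.04533988, -0.177413  ,  0.00574354,  0.09132998,
       -0.14900981]), 'joint_torque': array([ 4.86569752e-04, -4.45877016e+01, -3.52241457e+01, -2.91836341e-04,
        4.07413449e-03,  1.93558705e-06]), 'tcp_pos': array([ 258.12668008, -513.27502904,  247.44108496]), 'orientation': array([[ 8.93481879e-01,  4.49099032e-01, -4.37183103e-04],
       [ 4.49099132e-01, -8.93480541e-01,  1.57899578e-03],
       [ 3.18510880e-04, -1.60714267e-03, -9.99998658e-01]]), 'force': array([-0.70644833, -0.86677578, -0.54060885]), 'torque': array([0.01091716, 0.04104432, 0.06916966]), 'gripper_force': 0.0, 'opening': 85.32754822710717}
```

View pics/scene1.png

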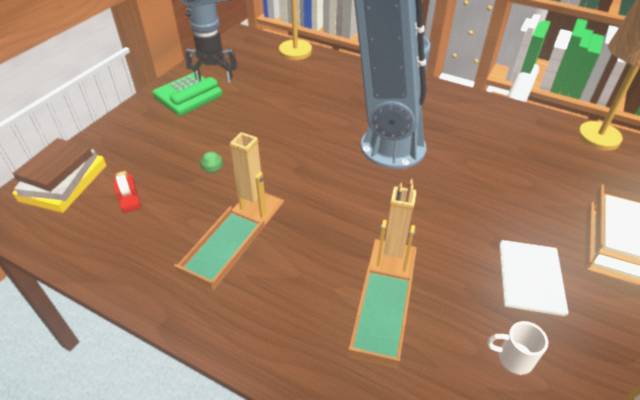

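View pics/top1.png

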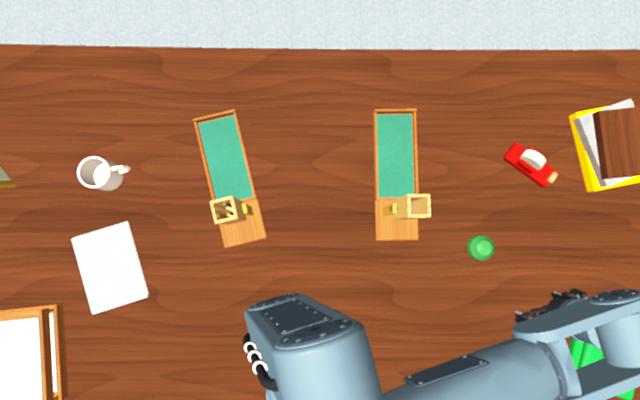

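The empty holder is the robot's right-hand one: in the top view its mouth is at (418,205) and its tray at (396,150). The pencil holder is at (224,208). Next I'll measure the empty one.

```bash
python3 - <<'E'
from h import *
s=snapshot("top"); im=s["pixels"]; hsv=cv2.cvtColor(im,cv2.COLOR_RGB2HSV)
m=cv2.inRange(hsv,(70,60,60),(95,255,255))
n,l,st,c=cv2.connectedComponentsWithStats(m)
for i in range(1,n):
    if st[i,4]<800: continue
    cn=cv2.findContours((l==i).astype(np.uint8),cv2.RETR_EXTERNAL,cv2.CHAIN_APPROX_NONE)[0][0][:,0]
    W=np.array([onz(s,p,6)[:2] for p in cn.astype(float)]).astype(np.float32)
    r=cv2.minAreaRect(W); b=cv2.boxPoints(r)
    print("green",st[i],r); print(np.round(b))
# mouth: light wood pixels near
cr=im[180:230,365:445]; cv2.imwrite("pics/crop1.png",cv2.resize(cr,None,fx=9,fy=9,interpolation=cv2.INTER_NEAREST)[...,::-1])
for uv in[(405,194.5),(431,194.5),(431,217),(405,217),(418,206)]: print(np.round(onz(s,uv,270)))
E
```

```text
green [ 377  115   37   82 2766] ((635.202392578125, -244.78880310058594), (229.24887084960938, 95.9870834350586), 1.0153887271881104)
[[ 520. -199.]
 [ 521. -295.]
 [ 751. -291.]
 [ 749. -195.]]
green [ 199  116   53   83 2825] ((621.3445434570312, 227.7554168701172), (229.4636993408203, 98.30281829833984), 13.8329496383667)
[[498. 248.]
 [522. 153.]
 [745. 207.]
 [721. 303.]]
[ 504. -216.  270.]
[ 504. -274.  270.]
[ 454. -273.  270.]
[ 454. -215.  270.]
[ 479. -244.  270.]
```

View pics/crop1.png

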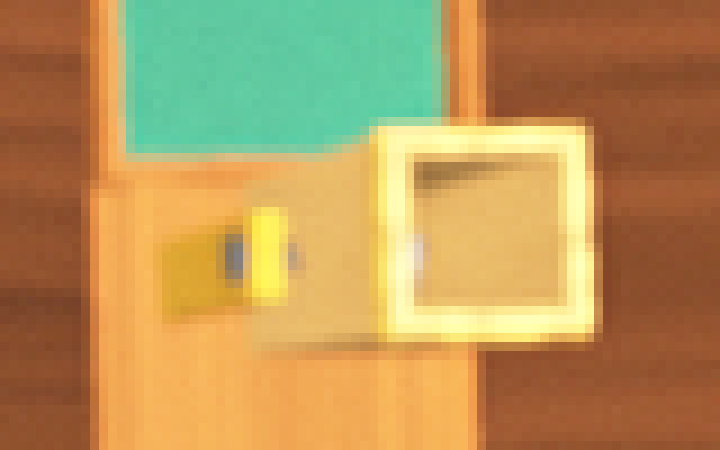

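Stand origin comes out at about (480, -246) with a yaw of about 1°. The mouth and the tray agree to within 2–3 mm. Plan: push the holder's back face with the shut fingertips pointing down, following the arc. First I'll shut the fingers and go behind the holder at z ≈ 251.

```bash
python3 -m handwheel '[[[-1,0.032,-0.021,0,0,0,0.056],[-1,0.064,-0.042,0,0,0,0.112],[-1,0.097,-0.064,-0.001,0,0,0.168],[-1,0.129,-0.085,-0.001,0,0,0.224],[-1,0.161,-0.106,-0.002,0,0,0.28],[-1,0.193,-0.127,-0.002,0,0,0.336],[-1,0.225,-0.149,-0.003,0,0,0.392],[-1,0.258,-0.17,-0.003,0,0,0.448],[-1,0.258,-0.17,-0.003,0,0,0.448],[-1,0.258,-0.17,-0.003,0,0,0.448]]]'
python3 - <<'E'
from h import *; from plant import tip_reach
print(tip_reach() if callable(tip_reach) else tip_reach); print(read_state()["orientation"].round(3),read_state()["tcp_pos"])
a=snapshot("scene"); b=snapshot("top")
cv2.imwrite("pics/two.png",np.hstack([cv2.resize(a["pixels"][60:300,140:340],(400,480)),cv2.resize(b["pixels"][90:270,340:490],(400,480))])[...,::-1])
print("r=95 path dx,dz(TCP) from stand, reach 17")
for t in np.r_[np.arange(0,2.3,.2),2.3,2.35]:
    c,sn=np.cos(t),np.sin(t); d=25+11*(abs(c)+abs(sn)); print(round(t,2),round(95*sn-d*c+480,1),round(150+95*c+d*sn-11+17,1))
E
```

```text
clock: 1.15
tcp_pos: [412.6, -245.4, 251.2]
orientation: [[1.0, 0.021, -0.0], [0.021, -1.0, -0.0], [-0.0, 0.0, -1.0]]
force: [-0.1, -0.1, 0.5]
opening: -0.0
gripper_force: 0.0
17.0
[[ 1.     0.021 -0.   ]
 [ 0.021 -1.    -0.   ]
 [-0.     0.    -1.   ]] [ 412.62981328 -245.37664998  251.19092344]
r=95 path dx,dz(TCP) from stand, reach 17
0.0 444.0 251.0
0.2 461.7 256.6
0.4 480.7 258.8
0.6 500.4 257.2
0.8 519.9 251.3
1.0 538.2 241.2
1.2 554.3 227.0
1.4 567.2 209.3
1.6 576.0 189.5
1.8 581.2 171.6
2.0 582.9 152.5
2.2 580.6 132.7
2.3 577.8 122.9
2.35 576.1 118.1
```

View pics/two.png

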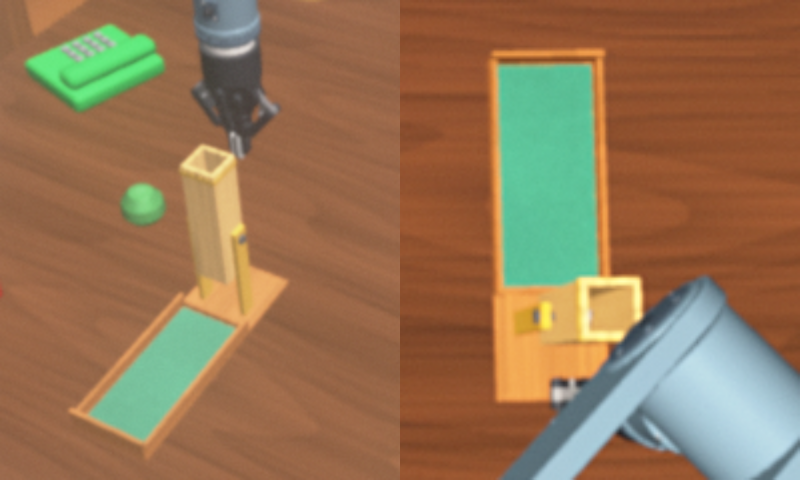

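The shut fingertips hang behind the holder: the tip is at crop (240,150), next to the mouth at (208,160), and they line up along x. I'll push along the arc to about 0.8 rad.

```bash
python3 -m handwheel '[[[-1,0.017,0,0,0,0,0],[-1,0.031,0,0,0,0,0],[-1,0.040,0,-0.003,0,0,0],[-1,0.049,0,-0.0055,0,0,0],[-1,0.058,0,-0.007,0,0,0],[-1,0.068,0,-0.0077,0,0,0],[-1,0.077,0,-0.0075,0,0,0],[-1,0.087,0,-0.006,0,0,0],[-1,0.097,0,-0.0035,0,0,0],[-1,0.107,0,0,0,0,0]]]'
python3 - <<'E'
from h import *
a=snapshot("scene"); b=snapshot("top")
cv2.imwrite("pics/two2.png",np.hstack([cv2.resize(a["pixels"][60:300,140:340],(400,480)),cv2.resize(b["pixels"][90:270,340:490],(400,480))])[...,::-1])
E
```

```text
clock: 2.25
tcp_pos: [520.2, -244.0, 251.0]
orientation: [[1.0, 0.018, -0.0], [0.018, -1.0, 0.0], [-0.0, -0.0, -1.0]]
force: [-2.8, -0.2, -0.8]
opening: -0.1
gripper_force: 0.9
```

View pics/two2.png

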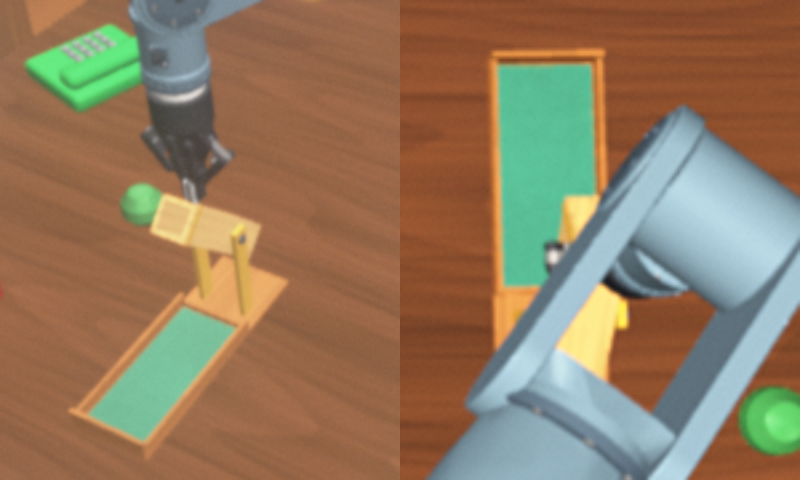

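The holder is tipped about 0.9 rad, with the fingertip on its back face near the mouth (crop (193,195)) and a force of about 3 N. I'll continue to 1.8 rad.

```bash
python3 -m handwheel '[[[-1,0.009,0,0.005,0,0,0],[-1,0.018,0,0.010,0,0,0],[-1,0.0265,0,0.0165,0,0,0],[-1,0.034,0,0.024,0,0,0],[-1,0.041,0,0.033,0,0,0],[-1,0.047,0,0.042,0,0,0],[-1,0.052,0,0.0515,0,0,0],[-1,0.056,0,0.0615,0,0,0],[-1,0.059,0,0.0705,0,0,0],[-1,0.061,0,0.0795,0,0,0]]]'
```

```text
clock: 3.35
tcp_pos: [580.8, -243.0, 171.1]
orientation: [[1.0, 0.018, 0.0], [0.018, -1.0, -0.0], [0.0, 0.0, -1.0]]
force: [-1.9, 0.2, 2.8]
opening: 0.4
gripper_force: 1.4
```

```bash
python3 -m handwheel '[[[-1,0.001,0,0.0095,0,0,0],[-1,0.002,0,0.019,0,0,0],[-1,0.001,0,0.029,0,0,0],[-1,0,0,0.039,0,0,0],[-1,-0.003,0,0.0485,0,0,0],[-1,-0.003,0,0.0485,0,0,0],[-1,-0.003,0,0.0485,0,0,0],[-1,-0.003,0,0.0485,0,0,0],[-1,-0.003,0,0.0485,0,0,0],[-1,-0.003,0,0.0485,0,0,0]]]'
python3 - <<'E'
from h import *
a=snapshot("scene"); b=snapshot("top")
cv2.imwrite("pics/two3.png",np.hstack([cv2.resize(a["pixels"][60:300,140:340],(400,480)),cv2.resize(b["pixels"][90:270,340:490],(400,480))])[...,::-1])
E
```

```text
clock: 4.35
tcp_pos: [577.7, -242.9, 123.7]
orientation: [[1.0, 0.018, 0.001], [0.018, -1.0, -0.0], [0.001, 0.0, -1.0]]
force: [2.4, 3.3, 2.6]
opening: 0.4
gripper_force: 1.4
```

View pics/two3.png

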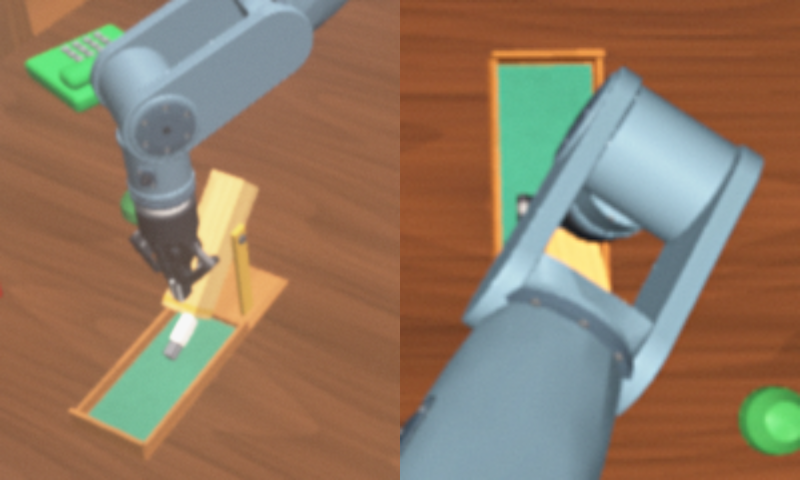

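The highlighter has come out and lies in the tray near the mouth (crop (180,335)), with the holder at about 2.3 rad. I'll hold for one more second and then check whether it is clear.

```bash
python3 -m handwheel '[[[-1,0,0,0.002,0,0,0],[-1,0,0,0.002,0,0,0],[-1,0,0,0.002,0,0,0],[-1,0,0,0.002,0,0,0],[-1,0,0,0.002,0,0,0],[-1,0,0,0.002,0,0,0],[-1,0,0,0.002,0,0,0],[-1,0,0,0.002,0,0,0],[-1,0,0,0.002,0,0,0],[-1,0,0,0.002,0,0,0]]]'
python3 - <<'E'
from h import *
a=snapshot("scene")
cv2.imwrite("pics/c4.png",cv2.resize(a["pixels"][170:290,170:310],(700,600),interpolation=cv2.INTER_CUBIC)[...,::-1])
E
```

```text
clock: 5.45
tcp_pos: [577.5, -243.2, 121.4]
orientation: [[1.0, 0.018, 0.0], [0.018, -1.0, -0.0], [0.0, 0.0, -1.0]]
force: [1.2, -1.0, 2.7]
opening: 0.1
gripper_force: 1.2
```

View pics/c4.png

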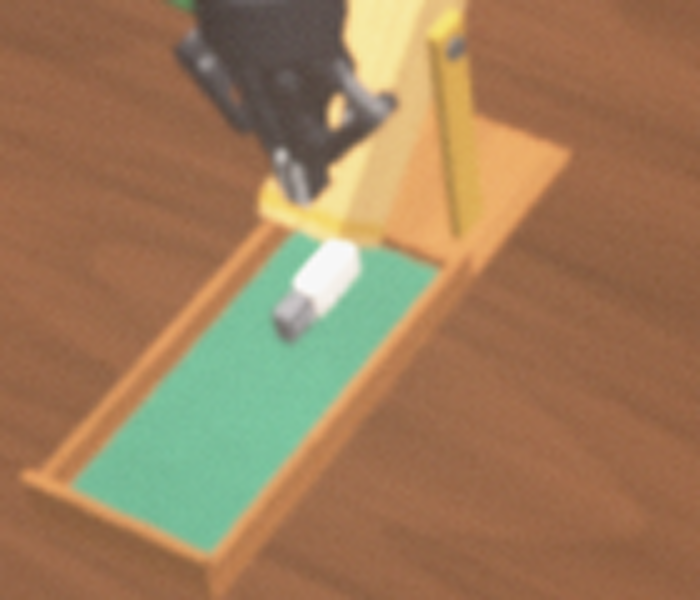

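```bash
python3 - <<'E'
from h import *
a=snapshot("scene")
for u,v in((275,325),(300,335),(325,240),(360,262)):
    print([onz(a,(170+u/5,170+v/5),z).round() for z in(6,21)])
E
```

```text
[array([ 600., -262.,    6.]), array([ 609., -253.,   21.])]
[array([ 599., -245.,    6.]), array([ 608., -236.,   21.])]
[array([ 533., -275.,    6.]), array([ 543., -265.,   21.])]
[array([ 538., -247.,    6.]), array([ 548., -238.,   21.])]
```

The highlighter lies flat on the tray floor (x about 540–604, about 65 mm long), clear of the mouth. I'll let the holder back up along the same arc.

```bash
python3 -m handwheel '[[[-1,0.003,0,-0.011,0,0,0],[-1,0.005,0,-0.031,0,0,0],[-1,0.003,0,-0.050,0,0,0],[-1,-0.002,0,-0.068,0,0,0],[-1,-0.011,0,-0.088,0,0,0],[-1,-0.024,0,-0.106,0,0,0],[-1,-0.040,0,-0.120,0,0,0],[-1,-0.058,0,-0.130,0,0,0],[-1,-0.077,0,-0.136,0,0,0],[-1,-0.097,0,-0.1375,0,0,0]]]'
python3 -m handwheel '[[[-1,-0.010,0,0.001,0,0,0],[-1,-0.019,0,0.002,0,0,0],[-1,-0.028,0,0.005,0,0,0],[-1,-0.037,0,0.007,0,0,0],[-1,-0.050,0,0.007,0,0,0],[-1,-0.065,0,0.007,0,0,0],[-1,-0.080,0,0.007,0,0,0],[-1,-0.095,0,0.007,0,0,0],[-1,-0.110,0,0.007,0,0,0],[-1,-0.120,0,0.007,0,0,0]]]'
python3 -m handwheel '[[[-1,0,0,0,0,0,0],[-1,0,0,0,0,0,0],[-1,0,0,0,0,0,0],[-1,0,0,0,0,0,0],[-1,0,0,0,0,0,0],[-1,0,0,0,0,0,0],[-1,0,0,0,0,0,0],[-1,0,0,0,0,0,0],[-1,0,0,0,0,0,0],[-1,0,0,0,0,0,0]]]'
python3 - <<'E'
from h import *
save(snapshot("scene"),"end.png")
E
```

```text
clock: 6.55
tcp_pos: [479.4, -244.6, 260.0]
orientation: [[1.0, 0.018, 0.0], [0.018, -1.0, -0.0], [0.0, 0.0, -1.0]]
force: [-0.1, -0.4, -0.1]
opening: -0.2
gripper_force: 0.0
clock: 7.55
tcp_pos: [359.3, -246.7, 251.6]
orientation: [[1.0, 0.018, -0.0], [0.018, -1.0, 0.0], [-0.0, -0.0, -1.0]]
force: [-0.3, 0.6, -0.2]
opening: -0.2
gripper_force: 0.0
clock: 8.55
tcp_pos: [360.5, -246.9, 251.8]
orientation: [[1.0, 0.018, 0.0], [0.018, -1.0, -0.0], [0.0, 0.0, -1.0]]
force: [-1.1, -0.2, 0.4]
opening: 0.3
gripper_force: 0.0
```

View pics/end.png

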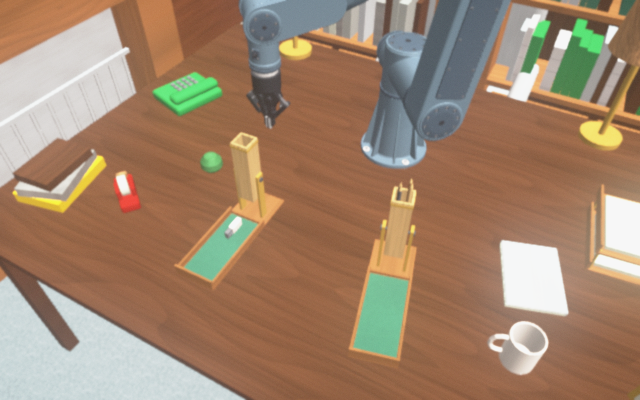

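The holder is upright again with its mouth at (245,140), as at the start. The highlighter is in the tray at (234,227), the pencil holder hasn't moved, and the arm is clear.

```bash
python3 -c "from plant import sign_off; print(sign_off())"
```

```text
the job is handed in; nothing more can be done
None
```

The highlighter slid out and now lies flat in the tray, the emptied holder is back upright, the pencil holder was not touched, and the job is handed in at about 8.6 s on the clock.

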